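# Fold the bead tray's two-leaf cover shut

### The job

Close up the orange bead tray with its folding cover. First fold the blue flap down until it lies flush on the inner face of the wooden cover leaf, while that leaf still stands open; then swing the folded pair over and press it fully shut on the tray, gently, without bearing down hard on it. Leave the dish, jar, gauge block and pliers where they stand, and let go at the end.

Things in the scene. Friction and masses are not known exactly. Their poses are not given: they have to be found in the camera images.
- tray: Orange hard bead tray fixed to the table, 170 x 120 x 28 mm (x, y, z), six bead compartments. Origin: centre of its underside. x runs along both cover hinges, y points from its middle to the hinged edge, z up. In the words below, elevation is counted about the hinge: 0 = towards tray -y (over the tray), pi/2 = up, pi = tray +y (away from it).
- tray_hinge (a point): Middle of the cover's hinge axis, 64 mm from the tray's centre along tray +y and 36 mm above the table (8 mm above the rim); axes as the tray's. Steel knuckle posts 36 mm high stand 55 mm either side of it.
- cover (a joint): Elevation (rad) of the wooden cover leaf about tray_hinge: 0 = shut, level over the tray; pi/2 upright; starts leaning away from the tray, 1.92 to 2.25; stop at 2.35. Leaf 160 mm along the hinge, 105 mm from hinge axis to fold line, 90 g, 8 mm thick, all of it on the outer side (upper when shut) of the plane through both hinge axes. Stiff friction hinge, 0.35 N m, stays where left.
- fold_line (a point): Middle of the flap's hinge axis, at the cover leaf's far edge, 105 mm from tray_hinge. Turns with the cover leaf: y points back to tray_hinge, z to the leaf's outer face. When folded, the pair is 16 mm thick with this axis at mid thickness, and its joint stops carry the leaves: they do not bear on the tray.
- flap (a joint): Angle (rad) of the blue flap to the cover leaf: 0 = folded flush on the leaf's inner face (the lower one when shut), pi = straight on beyond it; starts 2.3 to 2.8, standing near vertical. The flap's elevation is cover - pi + flap. Folding takes its free edge over the tray side, then down on to the leaf. 140 mm along the hinge, 80 g. Friction hinge, 0.08 N m, stays where left.
- flap_edge (a point): Middle of the flap's free edge at mid thickness, 95 mm from the fold line. The flap is 8 mm thick, all of it on one side of the hinge axis, so this point lies 4 mm off the plane of the axis. y points away from the fold line, z to the face that lies against the cover leaf when folded.
- dish: Bystander: green glass votive dish, 64 mm wide, 45 mm high, loose. Origin: centre of its underside.
- jar: Bystander: lidded blue stoneware jar, 80 mm wide, 90 mm high, loose. Origin: centre of its underside.
- gauge: Bystander: wooden bead gauge block, 90 x 35 x 22 mm, loose. Origin: centre of its underside.
- pliers: Bystander: steel crimping pliers with red grips lying flat, about 175 x 52 x 12 mm, loose; jaws to its +x. Origin: under the pivot.
Things that resemble listed ones, but are neither listed nor needed, are in the scene too. There is more than one size of the tray; the one meant has the size given above.

How it is judged:
By the outcome, as a careful person would: the job done as asked, in the order asked, and still so for the second after the job is handed in, with the robot touching nothing.
It also fails if it takes over 72 s, if anything falls off the work surface, if the arm or the gripper's body presses on something with over 40 N, if the wrist force passes 120 N, or if a joint passes its speed limit or range.

### The arm

A 6-joint arm with a two-finger parallel gripper is mounted at the origin on the work surface. World frame = base frame: x ahead of the robot, y to its left, z up, the work surface at z = 0. Lengths are in m, angles in degrees, forces in N, time in s.
With the tool pointing down it reaches from about 0.25 to 0.725 m from the base axis. Payload 9.7 kg.
Tool frame: the origin (TCP) lies at the very end of the fingers, on their centre line; the grasp point (between the pads) lies 19 mm behind it; x points along the fingers, y is the direction in which the jaws open and shut, and the axes are right-handed (so a half turn about x gives the same grasp; the last joint's range is limited). The gripper opens to 85 mm and grips with 20 to 120 N. Pads are 22 mm wide; open, the fingers measure 114 mm over their backs; the gripper's body (76 mm by 85 mm) begins 54 mm behind the grasp point. The pads swing forward as they close: fully open they stand 13 mm farther back than shut.
Start: joints at [77.177, 4.979, 10.078, 95.1, 0, 90], TCP at [0.122, 0.536, 0.231] pointing down, gripper open.
Joint ranges: [-179.16, 179.16], [-48.56, 103.87], [-65.8, 70.77], [-126.05, 130.52], [-82.76, 87.17], [-180, 180]. Speed limits (degrees/s): [127.2, 127.2, 147.25, 180, 180, 180].

### API

Orientations are given as [roll, pitch, yaw] about the fixed x, y, z axes, in that order (R = Rz(yaw) Ry(pitch) Rx(roll)).
In Python, from workcell import get_obs, cams, bot gives the robot as it stands.
- The arm moves only by the tool apply_moves, never from a script. Its argument "rows" is a list that holds one entry, the list of rows, each a list of 7 numbers: the shift along the tool's x, y, z in mm, then the turn, a rotation vector about the tool's x, y, z in rad, then the opening, from 0 (shut) to 1 (fully open). A call has 1 to 20 rows; each row is the pose to reach, as a shift and turn from the pose measured when the call began, along the tool's axes at that moment; what a row does not reach only later rows make up. A row lasts 1/10 s, in which the tool goes at most 50 mm and 8.59 degrees, less where a joint would pass 70% of its speed; a pose out of reach is approached as far as the arm can. A call with a gripper value outside its range is refused whole. The fingers move at their own pace and stop on an object; "newtons" is the grip in N (left out, the last holds). Time passes only in rows, so rows that repeat a pose let the fingers close. It gives the time, the measured TCP pose, the force and the opening at its end, in the units of the state.
- get_obs(): the state, without advancing time (a new reading comes with each control period).
- cams.camera(name): name is "scene" or "top" or "wrist"; returns a dict with "pixels" (420x560x3 uint8, red, green, blue), "range_z" (420x560 float32, m along the optical axis (not along the pixel's ray), 0 where there is no reading), "fx", "fy", "cx", "cy" (pixels), "D" ([k1, k2, p1, p2, k3] as OpenCV has them; the pictures are not rectified), "eye" and "attitude" of the camera in the world. Camera axes: x right, y up, looking along -z (the intrinsics and any distortion apply to the point x, -y, -z); pixel columns grow to the right and rows downward; lengths in m; the calibration is good to about 2 mm. A picture is of the moment at which its call begins.
- bot.job_done(): hands the job in, once; it reports no verdict.
Trained networks look in a picture, given as the dict that the camera call returned (one of the last four; its "shot" number tells which), for a name from the list of things; names that differ only in an ending like _2 or _b are one class to them, and where a whole thing is asked for, a point or a joint stands for the part that bears it (a point fixed in the world has none). Each returns a list of dicts, best first, with "confidence" (0 to 1); they miss things now and then, are a little off and sometimes report something else, mostly with a low value. They report only what shows in the picture. A call takes as long as a camera call. They do not tell look-alikes from the thing itself.
- cams.find_in(label, picture): "at" ([x, y, z] in m, in world coordinates, good to about 4 mm: the middle of the surface that is visible of it).
The state is a dict: "time": time; "q": joint angles; "qd": joint speeds; "joint_efforts": joint torques, N m; "ee_pos": TCP position; "tcp_rot": TCP orientation; "wrist_force": force on the tool from outside, world axes, zero at the start; "torque": the same for the moment, N m; "opening": finger opening in m.
Only numpy, scipy, OpenCV 4.12 (cv2) and the standard library are available. Lean on these libraries where they do the work, as an engineer would, in place of code of your own. Each camera call takes 0.05 s, during which the arm holds its last target.

## Working session

There is one attempt and no reset: what is moved stays moved. The work goes in short steps, Python scripts to look and compute and a tool call to move; the robot and the scene stay as the last step left them, time stands still between calls to the robot, and variables do not carry over. Pictures are saved under pics/ and viewed, and the job is handed in when it is done.

Besides the shell and the picture viewer there is one more tool, called after "Call:" by a JSON object that holds its "name" and its "arguments", one argument or row to a line. apply_moves: Moves the arm, as the interface text tells. Its arguments: {"type":"object","properties":{"rows":{"type":"array"},"newtons":{"type":"number"}},"required":["rows"]}

```bash
ls -la; mkdir -p pics; cat > h.py <<'E'
import numpy as np, cv2
from workcell import get_obs, cams, bot
from scipy.spatial.transform import Rotation as R
def att(p):
    a=np.array(p["attitude"],float)
    return a
def save(p,n,crop=None,s=1):
    im=p["pixels"][:,:,::-1]
    if crop: 
        x0,y0,x1,y1=crop; im=im[y0:y1,x0:x1]
    if s!=1: im=cv2.resize(im,None,fx=s,fy=s,interpolation=cv2.INTER_CUBIC)
    cv2.imwrite("pics/"+n+".png",im)
E
python3 - <<'E'
from h import *
for n in ["scene","top","wrist"]:
    p=cams.camera(n); save(p,n+"0")
    print(n,p["shot"],p["eye"],p["attitude"],p["fx"],p["cx"],p["cy"],p["D"])
print(get_obs())
E
```

```text
total 12
drwxr-xr-x  3 agent agent 4096 Dec  7 05:56 .
drwxr-xr-x 23 root  root  4096 Dec  7 05:56 ..
drwxr-xr-x  2 agent agent 4096 Dec  7 05:56 pics
scene 1 [ 0.92156422 -0.46960456  0.48479849] [ 5.19058597e+01 -4.92518984e-02  4.07627020e+01] 406.5682128010735 278.91704528889136 202.67277967004864 [-0.08466869  0.          0.          0.          0.        ]
top 2 [ 0.49207562 -0.0502589   0.76412563] [  6.27182716  -2.44202861 -89.25778873] 400.60183050909535 280.8034109726847 210.05217559605532 [0.01713616 0.         0.         0.         0.        ]
wrist 3 [0.05677658 0.55149944 0.37294796] [-15.23181766   0.07855613  77.2114877 ] 355.03964184728943 287.5017683840313 208.85491767339258 [-0.00088039  0.          0.          0.          0.        ]
{'time': 0.15, 'q': array([ 7.71768503e+01,  5.00300910e+00,  1.00445552e+01,  9.51008822e+01,
       -1.66725620e-03,  8.99988318e+01]), 'qd': array([-0.08270169, -0.0589772 ,  0.07342647, -0.008237  , -0.0037776 ,
       -0.02194752]), 'joint_efforts': array([-5.81029490e-04, -5.20763147e+01,  4.65044224e+01,  1.38801121e-02,
       -5.17250805e-05,  5.39276613e-06]), 'ee_pos': array([0.12203473, 0.53609772, 0.23075118]), 'tcp_rot': array([ -88.39166717,   89.94064044, -101.21364782]), 'wrist_force': array([-0.31368824, -0.22181116,  0.3858198 ]), 'torque': array([ 0.00761807, -0.03411843, -0.02670055]), 'opening': 0.08551778674142807}
```

View pics/scene0.png

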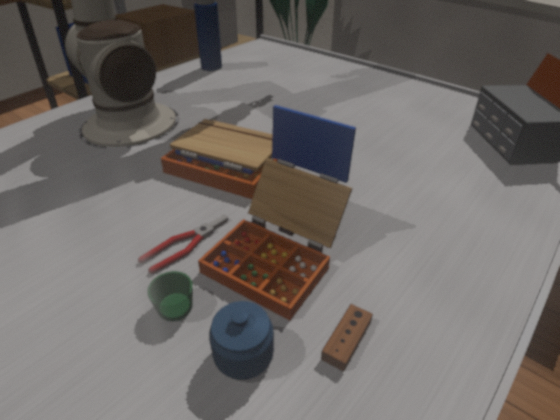

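View pics/top0.png

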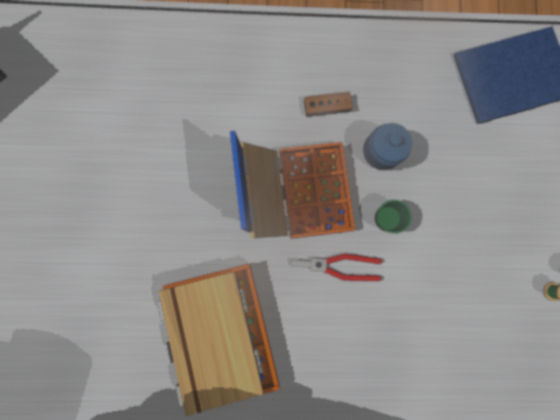

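View pics/wrist0.png

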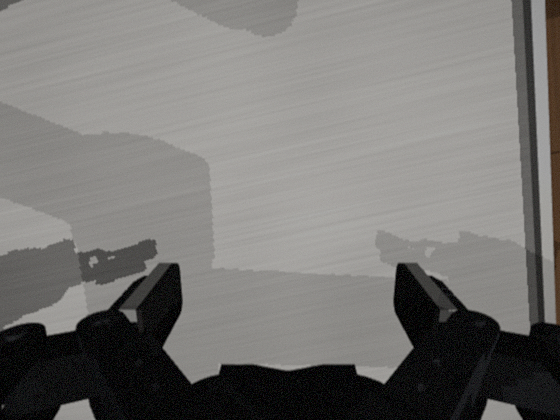

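Top view: the small open tray with six compartments is at about (318,190), its wooden leaf at (264,190), and the blue flap edge-on at (239,180). The look-alike is the larger orange box with wooden lid at (220,340). The blue book at (515,75) and the drawer box at the right of the scene view are distractors. I choose the tray at (318,190), and will check its size from depth.

```bash
cat >> h.py <<'E'
def cloud(p):
    d=p["range_z"]; h,w=d.shape
    u,v=np.meshgrid(np.arange(w),np.arange(h))
    K=np.array([[p["fx"],0,p["cx"]],[0,p["fy"],p["cy"]],[0,0,1.]])
    n=cv2.undistortPoints(np.stack([u,v],-1).reshape(-1,1,2).astype(float),K,np.array(p["D"],float)).reshape(h,w,2)
    c=np.stack([n[...,0]*d,-n[...,1]*d,-d],-1)
    W=c@R.from_euler('xyz',p["attitude"],degrees=True).as_matrix().T+np.array(p["eye"])
    W[d<=0]=np.nan
    return W
def fit(P):
    c=P.mean(0);U,S,V=np.linalg.svd(P-c,full_matrices=False);return c,V,S/np.sqrt(len(P))
E
python3 - <<'E'
from h import *
for n in ["scene","top"]:
    p=cams.camera(n); W=cloud(p); np.save("/tmp/"+n,W); np.save("/tmp/"+n+"_rgb",p["pixels"])
    hsv=cv2.cvtColor(p["pixels"],cv2.COLOR_RGB2HSV); 
    print(n,"table z",np.nanmedian(W[...,2]))
    for l in ["tray","cover","flap","dish","jar","gauge","pliers"]:
        print(l,[(np.round(f["at"],3).tolist(),round(f["confidence"],2)) for f in cams.find_in(l,p)])
    # orange
    m=(hsv[...,0]<14)&(hsv[...,1]>150)&(hsv[...,2]>60)
    z=W[...,2]
    for lo,hi in [(.022,.034)]:
        mm=(m&(z>lo)&(z<hi)).astype(np.uint8)
        k,lab,st,ce=cv2.connectedComponentsWithStats(mm,connectivity=8)
        for i in range(1,k):
            if st[i,4]>150:
                P=W[lab==i]; print(st[i],"rect",cv2.minAreaRect((P[:,:2]*1000).astype(np.float32)),"z",np.median(P[:,2]))
    # blue flap
    m=(hsv[...,0]>105)&(hsv[...,0]<125)&(hsv[...,1]>140)&(z>.1)&(z<.3)
    P=W[m]; 
    if len(P)>50:
        c,V,S=fit(P); print("flap",len(P),c,V,S,P.min(0),P.max(0))
    save(p,n+"_crop",(180,60,420,280) if n=="top" else (140,80,380,320),2.4)
E
```

```text
scene table z 2.6375576051229643e-05
tray [([0.358, -0.012, 0.057], 0.88), ([0.613, -0.07, 0.054], 0.59)]
cover [([0.35, 0.018, 0.06], 0.81), ([0.608, -0.03, 0.112], 0.66)]
flap [([0.372, -0.025, 0.046], 0.78), ([0.602, -0.015, 0.167], 0.68)]
dish [([0.557, -0.287, 0.027], 0.97)]
jar [([0.711, -0.29, 0.071], 0.82), ([0.613, -0.072, 0.055], 0.5)]
gauge [([0.79, -0.178, 0.021], 0.7), ([0.558, -0.287, 0.027], 0.68)]
pliers [([0.481, -0.198, 0.016], 0.69)]
[ 200  221  128   88 1616] rect ((616.1893310546875, -150.25552368164062), (167.44248962402344, 119.30187225341797), 7.860576152801514) z 0.025567889648516473
top table z -0.00010981907008189573
tray [([0.605, -0.098, 0.026], 0.96), ([0.35, 0.025, 0.058], 0.69)]
cover [([0.598, -0.039, 0.094], 0.95), ([0.34, 0.039, 0.062], 0.59)]
flap [([0.594, -0.016, 0.208], 0.8), ([0.351, -0.026, 0.051], 0.65)]
dish [([0.57, -0.293, 0.018], 0.69)]
jar [([0.604, -0.1, 0.028], 0.68)]
gauge [([0.783, -0.165, 0.021], 0.61)]
pliers [([0.474, -0.193, 0.006], 0.6)]
[317 181  37  53 248] rect ((568.4716186523438, -199.23251342773438), (55.127220153808594, 111.98229217529297), 60.58988571166992) z 0.027011961852292987
flap 339 [ 0.60501673 -0.01157526  0.21284111] [[-0.99085203 -0.13494634  0.0013165 ]
 [ 0.13420502 -0.98634056 -0.09550556]
 [ 0.01418664 -0.09445519  0.99542803]] [0.03280317 0.00164991 0.00105493] [ 0.54102782 -0.02096149  0.20773952] [ 0.66208184 -0.00135209  0.21605862]
```

```bash
python3 - <<'E'
from h import *
c0=np.array([.6162,-.1503,0]); yaw=np.deg2rad(7.8)
ex=np.array([np.cos(yaw),np.sin(yaw),0]); ey=np.array([-np.sin(yaw),np.cos(yaw),0])
M=np.stack([ex,ey,[0,0,1]])
for n in ["scene","top"]:
    W=np.load("/tmp/"+n+".npy"); rgb=np.load("/tmp/"+n+"_rgb.npy"); hsv=cv2.cvtColor(rgb,cv2.COLOR_RGB2HSV)
    T=(W-c0)@M.T
    near=(abs(T[...,0])<.1)&(T[...,1]>-.08)&(T[...,1]<.2)
    blue=near&(hsv[...,0]>100)&(hsv[...,0]<130)&(hsv[...,1]>110)&(T[...,2]>.1)
    wood=near&(hsv[...,0]<30)&(T[...,2]>.045)&(T[...,2]<.15)&(T[...,1]>.04)
    rim=near&(hsv[...,0]<14)&(hsv[...,1]>140)&(abs(T[...,2]-.027)<.004)
    for nm,m in [("blue",blue),("wood",wood),("rim",rim)]:
        P=T[m]
        if len(P)<30: print(n,nm,len(P));continue
        for _ in range(3):
            c,V,S=fit(P); r=abs((P-c)@V[2]); P=P[r<max(.003,2*np.median(r))]
        lo=np.percentile(P,1,axis=0);hi=np.percentile(P,99,axis=0)
        nrm=V[2]; print(n,nm,len(P),"c",c.round(4),"n",nrm.round(3),"elev",np.rad2deg(np.arctan2(nrm[1],nrm[2])).round(1),"S",S.round(4),"lo",lo.round(4),"hi",hi.round(4))
E
```

```text
scene blue 1123 c [0.0014 0.1319 0.1671] n [-0.003  0.998 -0.065] elev 93.7 S [0.027  0.0242 0.001 ] lo [-0.059   0.1284  0.1268] hi [0.0565 0.1373 0.2133]
scene wood 5053 c [0.0019 0.1003 0.0818] n [ 0.004 -0.798  0.602] elev -53.0 S [0.0463 0.0265 0.001 ] lo [-0.0805  0.0726  0.0459] hi [0.0768 0.1274 0.1179]
scene rim 1732 c [ 0.0078 -0.0075  0.0258] n [ 0.005 -0.006 -1.   ] elev -179.6 S [0.052  0.0403 0.0015] lo [-0.0825 -0.0589  0.0232] hi [0.0833 0.0588 0.0287]
top blue 485 c [-1.000e-04  1.388e-01  2.120e-01] n [-0.004  0.888 -0.459] elev 117.4 S [0.0377 0.0032 0.0016] lo [-0.0677  0.1353  0.1997] hi [0.0643 0.1423 0.2149]
top wood 2846 c [-0.0037  0.1037  0.0833] n [-0.002  0.798 -0.603] elev 127.1 S [0.0463 0.0263 0.0007] lo [-0.0809  0.0753  0.0458] hi [0.0757 0.1304 0.1175]
top rim 440 c [-0.0182 -0.0321  0.0265] n [0.006 0.024 1.   ] elev 1.3 S [0.0539 0.0249 0.0015] lo [-0.0842 -0.0555  0.0232] hi [0.0805 0.0294 0.0296]
```

View pics/scene_crop.png

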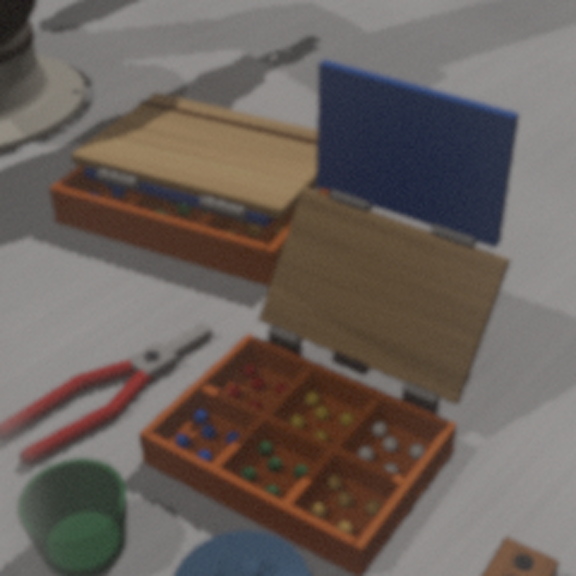

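View pics/top_crop.png

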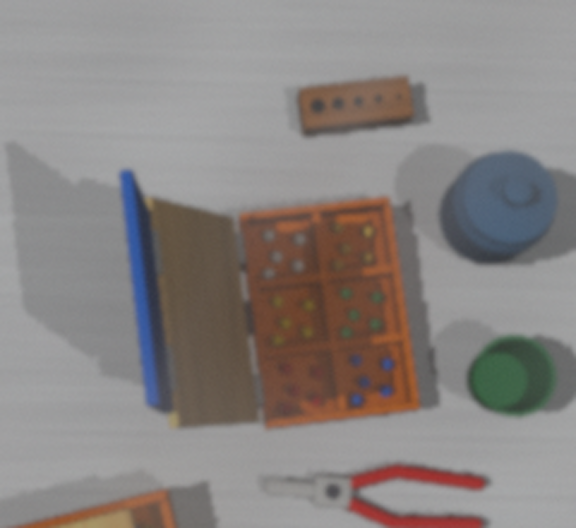

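```bash
python3 - <<'E'
from h import *
o=get_obs(); m=R.from_euler('xyz',o["tcp_rot"],degrees=True).as_matrix(); print(m.round(3), o["time"])
print(m.T@(np.array([0.05677658,0.55149944,0.37294796])-o["ee_pos"]))
E
```

```text
[[ 0.     0.222  0.975]
 [-0.     0.975 -0.222]
 [-1.    -0.     0.   ]] 0.95
[-0.14167432  0.00034292 -0.06702156]
```

The crops confirm the choice: the tray at (318,190) in the top view measures 167 x 119 mm with its rim near 27 mm. The leaf sits at 127° and the flap near 94°. Next is a planner that gives rows in tool axes.

```bash
cat >> h.py <<'E'
C0=np.array([.616,-.150,0]); YAW=np.deg2rad(7.8)
EX=np.array([np.cos(YAW),np.sin(YAW),0]); EY=np.array([-np.sin(YAW),np.cos(YAW),0]); EZ=np.array([0,0,1.])
M=np.stack([EX,EY,EZ]); H=np.array([.064,.036])
def totray(W): return (W-C0)@M.T
def rot(a):
    a=np.deg2rad(a); x=-np.cos(a)*EZ+np.sin(a)*EY; y=EX; return np.stack([x,y,np.cross(x,y)],1)
def rows(T):
    """T list of (tx,ty,tz,alpha) tray frame, m,deg"""
    o=get_obs(); Rc=R.from_euler('xyz',o["tcp_rot"],degrees=True).as_matrix()
    print("now tray",totray(o["ee_pos"]).round(4),"F tray",(M@o["wrist_force"]).round(2),"t",o["time"],"open",round(o["opening"],4))
    for x,y,z,a in T:
        p=C0+M.T@np.array([x,y,z]); s=Rc.T@(p-o["ee_pos"])*1000; r=R.from_matrix(Rc.T@rot(a)).as_rotvec()
        print([*[round(float(v),1) for v in s],*[round(float(v),3) for v in r],0])
def dn(phi):
    f=np.deg2rad(phi); return np.array([-np.cos(f),np.sin(f)]),np.array([np.sin(f),np.cos(f)])
E
python3 - <<'E'
from h import *
rows([(0,.2,.28,0)])
E
```

```text
now tray [-0.3962  0.747   0.2313] F tray [-0.81 -0.85  0.89] t 0.95 open 0.0855
[-48.7, -372.4, 563.5, 1.211, 0.0, -0.0, 0]
```

Call:
{"name": "apply_moves", "arguments": {
  "rows": [
    [[-49, -50, 76, 0.15, 0, 0, 0], [-49, -90, 130, 0.3, 0, 0, 0], [-49, -125, 180, 0.45, 0, 0, 0], [-49, -155, 230, 0.6, 0, 0, 0], [-49, -185, 280, 0.74, 0, 0, 0], [-49, -215, 325, 0.88, 0, 0, 0], [-49, -245, 370, 1.0, 0, 0, 0], [-49, -275, 415, 1.1, 0, 0, 0], [-49, -305, 460, 1.211, 0, 0, 0], [-49, -330, 500, 1.211, 0, 0, 0], [-49, -355, 535, 1.211, 0, 0, 0], [-49, -372, 563, 1.211, 0, 0, 0], [-49, -372, 563, 1.211, 0, 0, 0], [-49, -372, 563, 1.211, 0, 0, 0], [-49, -372, 563, 1.211, 0, 0, 0], [-49, -372, 563, 1.211, 0, 0, 0]]
  ]
}}

```text
time: 2.55
ee_pos: [0.5886, 0.0481, 0.2797]
tcp_rot: [-103.7, 89.9, 174.0]
wrist_force: [0.4, 1.0, 0.3]
opening: -0.0001
```

```bash
python3 - <<'E'
from h import *
p=cams.camera("wrist"); save(p,"w1"); p=cams.camera("scene"); save(p,"s1",(140,20,420,320),2)
F=H+.105*dn(127)[0]; print("F",F)
T=[(0,.18,.19,0),(0,.165,.19,0)]
rows(T)
E
```

```text
F [0.12719058 0.11985673]
now tray [-0.0007  0.2012  0.2805] F tray [-0.62  0.34  0.16] t 2.65 open -0.0001
[90.5, 0.7, 21.2, 0.0, -0.0, -0.0, 0]
[90.5, 0.7, 36.2, 0.0, -0.0, -0.0, 0]
```

View pics/w1.png

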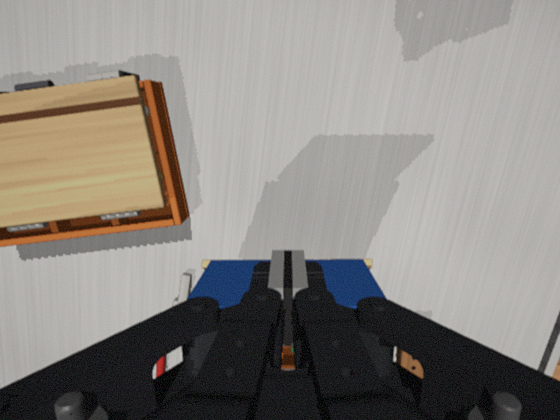

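View pics/s1.png

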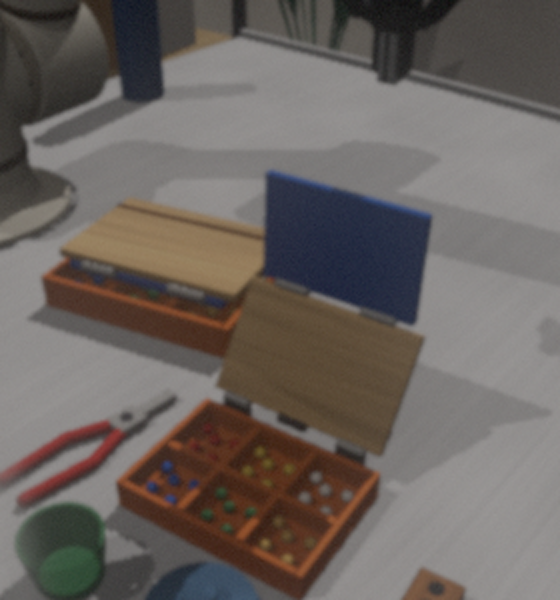

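Call:
{"name": "apply_moves", "arguments": {
  "rows": [
    [[30, 0, 0, 0, 0, 0, 0], [65, 0, 5, 0, 0, 0, 0], [90, 0, 15, 0, 0, 0, 0], [90, 0, 25, 0, 0, 0, 0], [90, 0, 32, 0, 0, 0, 0], [90, 0, 38, 0, 0, 0, 0], [90, 0, 38, 0, 0, 0, 0]]
  ]
}}

```text
time: 3.35
ee_pos: [0.5939, 0.0111, 0.1924]
tcp_rot: [86.1, 89.8, 3.9]
wrist_force: [0.5, 0.3, -0.3]
opening: -0.0003
```

```bash
cat >> h.py <<'E'
def flapT(phi,rho=.075,cov=127,pen=0.0,al=None,x=0):
    F=H+.105*dn(cov)[0]; d,n=dn(phi)
    c=F+rho*d+(.008-pen)*n
    off=.011*np.clip(phi/30,0,1)
    if al is None: al=0 if phi>0 else -.8*phi
    return (x,c[0]+off,c[1],al)
E
python3 - <<'E'
from h import *
rows([flapT(p) for p in range(92,10,-5)])
E
```

```text
now tray [-1.000e-04  1.626e-01  1.924e-01] F tray [ 0.51  0.26 -0.29] t 3.35 open -0.0003
[-2.1, 0.1, 13.8, -0.0, 0.0, -0.003, 0]
[-2.8, 0.1, 20.3, -0.0, 0.0, -0.003, 0]
[-2.8, 0.1, 26.9, -0.0, 0.0, -0.003, 0]
[-2.3, 0.1, 33.5, -0.0, 0.0, -0.003, 0]
[-1.2, 0.1, 40.0, -0.0, 0.0, -0.003, 0]
[0.4, 0.1, 46.3, -0.0, 0.0, -0.003, 0]
[2.6, 0.1, 52.5, -0.0, 0.0, -0.003, 0]
[5.3, 0.1, 58.5, -0.0, 0.0, -0.003, 0]
[8.5, 0.1, 64.3, -0.0, 0.0, -0.003, 0]
[12.3, 0.1, 69.7, -0.0, 0.0, -0.003, 0]
[16.4, 0.0, 74.8, -0.0, 0.0, -0.003, 0]
[21.0, 0.0, 79.5, -0.0, 0.0, -0.003, 0]
[26.0, 0.0, 83.8, -0.0, 0.0, -0.003, 0]
[31.4, 0.0, 88.7, -0.0, 0.0, -0.003, 0]
[37.1, -0.0, 93.9, -0.0, 0.0, -0.003, 0]
[43.0, -0.0, 98.5, -0.0, 0.0, -0.003, 0]
[49.2, -0.0, 102.7, -0.0, 0.0, -0.003, 0]
```

Call:
{"name": "apply_moves", "arguments": {
  "rows": [
    [[0, 0, 5, 0, 0, 0, 0], [0, 0, 10, 0, 0, 0, 0], [-1, 0, 15, 0, 0, 0, 0], [-2, 0, 20, 0, 0, 0, 0], [-2, 0, 25, 0, 0, 0, 0], [-2, 0, 30, 0, 0, 0, 0], [-2, 0, 35, 0, 0, 0, 0], [-1, 0, 40, 0, 0, 0, 0], [0, 0, 46, 0, 0, 0, 0], [3, 0, 52, 0, 0, 0, 0], [5, 0, 58, 0, 0, 0, 0]]
  ]
}}

```text
time: 4.45
ee_pos: [0.6018, -0.0469, 0.1872]
tcp_rot: [85.6, 89.8, 3.4]
wrist_force: [-0.5, 1.5, -0.8]
opening: -0.0001
```

```bash
cat >> h.py <<'E'
def planes(names=("scene","top")):
    for n in names:
        p=cams.camera(n); T=totray(cloud(p)); hsv=cv2.cvtColor(p["pixels"],cv2.COLOR_RGB2HSV)
        near=(abs(T[...,0])<.09)&(T[...,1]>-.09)&(T[...,1]<.22)&(T[...,2]>.033)&(T[...,2]<.24)
        blue=near&(hsv[...,0]>100)&(hsv[...,0]<130)&(hsv[...,1]>110)
        wood=near&(hsv[...,0]<30)&(hsv[...,1]>40)&(T[...,2]>.04)
        for nm,m in (("blue",blue),("wood",wood)):
            P=T[m]
            if len(P)<60: print(n,nm,len(P));continue
            for _ in range(4):
                c,V,S=fit(P); r=abs((P-c)@V[2]); P=P[r<max(.003,2*np.median(r))]
            q=V[2]; e=np.rad2deg(np.arctan2(q[1],q[2]))%180
            print(n,nm,len(P),"c",c.round(4),"n",q.round(3),"elev",e.round(1),"res",S.round(4),"lo",np.percentile(P,1,axis=0).round(4),"hi",np.percentile(P,99,axis=0).round(4))
        if n=="scene": last=p
    return last
E
python3 - <<'E'
from h import *
p=planes(); save(p,"s2",(140,20,420,320),2)
E
```

```text
scene blue 283 c [0.0092 0.0797 0.2   ] n [ 0.003 -0.571  0.821] elev 145.2 res [0.0368 0.0016 0.0009] lo [-0.0644  0.0771  0.1972] hi [0.0663 0.0827 0.2022]
scene wood 5121 c [0.0033 0.0973 0.0784] n [ 0.005 -0.801  0.599] elev 126.8 res [0.0457 0.0276 0.001 ] lo [-0.0796  0.0688  0.0408] hi [0.0769 0.126  0.1169]
top blue 0
top wood 0
```

View pics/s2.png

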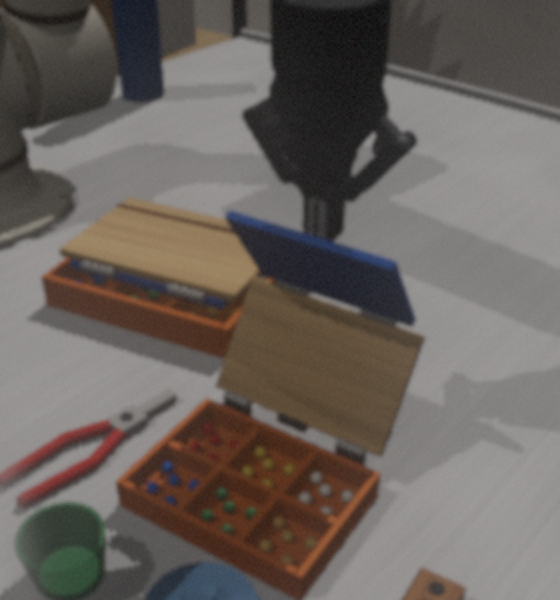

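The flap is folding (its edge runs from (230,215) to (410,320) in the crop, at about 60°) and the leaf has held at 127°. I'll carry on over.

```bash
python3 - <<'E'
from h import *
rows([flapT(p) for p in range(54,-2,-4)])
E
```

```text
now tray [-0.0002  0.1037  0.1869] F tray [-0.19 -0.06 -0.04] t 4.55 open -0.0001
[1.7, 0.2, 3.1, -0.001, 0.0, -0.002, 0]
[4.5, 0.2, 7.6, -0.001, 0.0, -0.002, 0]
[7.6, 0.2, 11.9, -0.001, 0.0, -0.002, 0]
[10.9, 0.2, 15.9, -0.001, 0.0, -0.002, 0]
[14.6, 0.2, 19.7, -0.001, 0.0, -0.002, 0]
[18.5, 0.2, 23.2, -0.001, 0.0, -0.002, 0]
[22.6, 0.2, 26.5, -0.001, 0.0, -0.002, 0]
[27.0, 0.2, 30.9, -0.001, 0.0, -0.002, 0]
[31.6, 0.2, 35.0, -0.001, 0.0, -0.002, 0]
[36.3, 0.2, 38.8, -0.001, 0.0, -0.002, 0]
[41.2, 0.2, 42.2, -0.001, 0.0, -0.002, 0]
[46.2, 0.2, 45.3, -0.001, 0.0, -0.002, 0]
[51.3, 0.2, 48.1, -0.001, 0.0, -0.002, 0]
[56.5, 0.2, 50.5, -0.001, 0.0, -0.002, 0]
```

Call:
{"name": "apply_moves", "arguments": {
  "rows": [
    [[2, 0, 3, 0, 0, 0, 0], [4.5, 0, 7.5, 0, 0, 0, 0], [7.5, 0, 12, 0, 0, 0, 0], [11, 0, 16, 0, 0, 0, 0], [15, 0, 20, 0, 0, 0, 0], [18.5, 0, 23, 0, 0, 0, 0], [22.5, 0, 26.5, 0, 0, 0, 0], [27, 0, 31, 0, 0, 0, 0], [31.5, 0, 35, 0, 0, 0, 0], [36.5, 0, 39, 0, 0, 0, 0], [41, 0, 42, 0, 0, 0, 0], [46, 0, 45, 0, 0, 0, 0], [51, 0, 48, 0, 0, 0, 0], [56.5, 0, 50, 0, 0, 0, 0]]
  ]
}}

```text
time: 5.95
ee_pos: [0.6086, -0.0971, 0.1301]
tcp_rot: [78.6, 89.9, -3.7]
wrist_force: [-0.2, -0.0, 1.6]
opening: 0.0
```

```bash
python3 - <<'E'
from h import *
p=planes(("scene",)); save(p,"s3",(140,20,420,320),2)
rows([flapT(p) for p in range(-4,-53,-4)])
E
```

```text
scene blue 2309 c [0.0114 0.0717 0.1292] n [0.    0.023 1.   ] elev 1.3 res [0.0415 0.0247 0.0006] lo [-0.0683  0.0344  0.1271] hi [0.0674 0.1222 0.131 ]
scene wood 1810 c [-0.0004  0.0775  0.0743] n [ 0.114 -0.972 -0.204] elev 78.2 res [0.0524 0.0411 0.0069] lo [-0.0781  0.0401  0.0411] hi [0.0768 0.0954 0.2283]
now tray [-0.0005  0.0533  0.129 ] F tray [ 0.86 -0.26 -0.6 ] t 6.0 open 0.0001
[6.3, 0.5, 1.5, -0.001, 0.056, -0.001, 0]
[11.6, 0.5, 1.5, -0.001, 0.112, -0.001, 0]
[16.9, 0.5, 1.1, -0.001, 0.168, -0.001, 0]
[22.1, 0.4, 0.4, -0.001, 0.224, -0.001, 0]
[27.2, 0.4, -0.7, -0.001, 0.28, -0.001, 0]
[32.3, 0.4, -2.1, -0.001, 0.335, -0.001, 0]
[37.2, 0.4, -3.9, -0.001, 0.391, -0.001, 0]
[42.1, 0.4, -6.1, -0.001, 0.447, -0.001, 0]
[46.7, 0.4, -8.5, -0.001, 0.503, -0.001, 0]
[51.2, 0.4, -11.3, -0.001, 0.559, -0.001, 0]
[55.4, 0.4, -14.4, -0.001, 0.615, -0.001, 0]
[59.5, 0.4, -17.8, -0.001, 0.67, -0.001, 0]
[63.3, 0.4, -21.4, -0.001, 0.726, -0.001, 0]
```

View pics/s3.png

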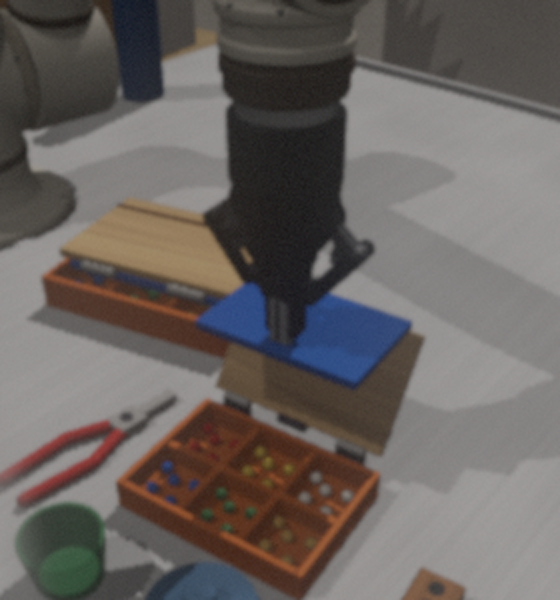

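The flap is level over the tray, with the fingertip on it at (280,345). Next I press it on down while tilting the tool.

Call:
{"name": "apply_moves", "arguments": {
  "rows": [
    [[6, 0, 1.5, 0, 0.056, 0, 0], [11.5, 0, 1.5, 0, 0.112, 0, 0], [17, 0, 1, 0, 0.168, 0, 0], [22, 0, 0.5, 0, 0.224, 0, 0], [27, 0, -0.5, 0, 0.28, 0, 0], [32, 0, -2, 0, 0.335, 0, 0], [37, 0, -4, 0, 0.391, 0, 0], [42, 0, -6, 0, 0.447, 0, 0], [46.5, 0, -8.5, 0, 0.503, 0, 0], [51, 0, -11.5, 0, 0.559, 0, 0], [55.5, 0, -14.5, 0, 0.615, 0, 0], [55.5, 0, -14.5, 0, 0.615, 0, 0]]
  ]
}}

```text
time: 7.2
ee_pos: [0.6058, -0.0834, 0.0714]
tcp_rot: [-179.8, 54.7, 97.8]
wrist_force: [0.7, 0.2, -1.0]
opening: -0.0
```

```bash
python3 - <<'E'
from h import *
p=planes(("scene",)); save(p,"s4",(140,20,420,320),2)
rows([flapT(-44,al=35.2),flapT(-48,al=35.2),flapT(-53,al=35.2),flapT(-53,al=35.2,pen=.002),flapT(-53,al=35.2,pen=.004)])
E
```

```text
scene blue 2269 c [0.022  0.0911 0.0933] n [ 0.002 -0.709  0.705] elev 134.8 res [0.0319 0.0243 0.001 ] lo [-0.0463  0.0584  0.0604] hi [0.0659 0.1195 0.1218]
scene wood 369 c [0.0384 0.0095 0.144 ] n [ 0.599 -0.611 -0.518] elev 49.7 res [0.1055 0.028  0.0053] lo [-0.0034 -0.083   0.0402] hi [0.0773 0.1046 0.2363]
now tray [-0.0008  0.0673  0.0722] F tray [ 0.56 -0.3   0.16] t 7.25 open 0.0002
[-0.9, 0.8, -1.0, -0.002, -0.0, -0.0, 0]
[4.4, 0.8, -1.5, -0.002, -0.0, -0.0, 0]
[10.9, 0.8, -2.5, -0.002, -0.0, -0.0, 0]
[12.8, 0.8, -3.1, -0.002, -0.0, -0.0, 0]
[14.7, 0.8, -3.7, -0.002, -0.0, -0.0, 0]
```

View pics/s4.png

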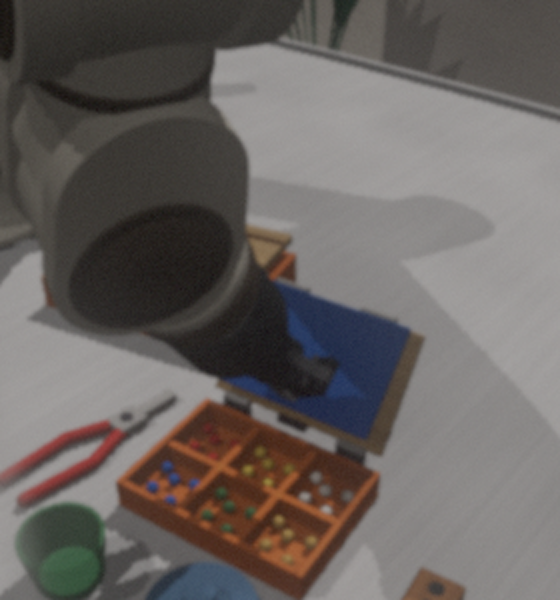

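Call:
{"name": "apply_moves", "arguments": {
  "rows": [
    [[1.5, 0, -0.5, 0, 0, 0, 0], [3, 0, -1, 0, 0, 0, 0], [4.5, 0, -1.5, 0, 0, 0, 0], [6, 0, -1.5, 0, 0, 0, 0], [7.5, 0, -2, 0, 0, 0, 0], [9, 0, -2, 0, 0, 0, 0], [9, 0, -2, 0, 0, 0, 0]]
  ]
}}

```text
time: 7.95
ee_pos: [0.6051, -0.0764, 0.0659]
tcp_rot: [-179.9, 54.8, 97.8]
wrist_force: [-0.1, -1.4, 0.1]
opening: 0.0002
```

Call:
{"name": "apply_moves", "arguments": {
  "rows": [
    [[0.7, 0, -0.2, 0, 0, 0, 0], [1.4, 0, -0.4, 0, 0, 0, 0], [2, 0, -0.6, 0, 0, 0, 0], [2, 0, -0.6, 0, 0, 0, 0]]
  ]
}}

```text
time: 8.35
ee_pos: [0.6051, -0.0754, 0.0651]
tcp_rot: [-180.0, 54.8, 97.7]
wrist_force: [-1.1, -5.4, 3.9]
opening: -0.0001
```

```bash
python3 - <<'E'
from h import *
p=planes(("scene",)); rows([])
E
```

```text
scene blue 1644 c [0.018  0.0933 0.0859] n [ 0.002 -0.798  0.602] elev 127.0 res [0.0307 0.025  0.001 ] lo [-0.0514  0.0673  0.0515] hi [0.0646 0.119  0.1207]
scene wood 396 c [0.0345 0.0108 0.1421] n [ 0.593 -0.618 -0.516] elev 50.1 res [0.0999 0.0301 0.006 ] lo [-0.0069 -0.0778  0.04  ] hi [0.0773 0.1066 0.2316]
now tray [-0.0007  0.0754  0.0651] F tray [-0.82 -5.2   4.38] t 8.4 open 0.0002
```

The flap is at 127.0° with its face 8 mm above the leaf plane, so it is flush, at about 6.7 N. I'll back off and look without the arm in the way.

Call:
{"name": "apply_moves", "arguments": {
  "rows": [
    [[-15, 0, 0, 0, 0, 0, 0], [-40, 0, 0, 0, -0.1, 0, 0], [-80, 0, 0, 0, -0.2, 0, 0], [-120, 0, 0, 0, -0.3, 0, 0], [-150, 0, 0, 0, -0.42, 0, 0], [-170, 0, -10, 0, -0.55, 0, 0], [-180, 0, -20, 0, -0.615, 0, 0], [-180, 0, -20, 0, -0.615, 0, 0]]
  ]
}}

```text
time: 9.2
ee_pos: [0.6173, -0.1604, 0.227]
tcp_rot: [47.5, 89.7, -34.7]
wrist_force: [-0.3, 0.1, -0.3]
opening: -0.0002
```

```bash
python3 - <<'E'
from h import *
p=planes(("scene","top")); save(p,"s5",(140,20,420,320),2)
rows([(0,.1,.24,0),(0,.2,.24,0),(0,.2,.09,0),(0,.165,.09,0)])
E
```

```text
scene blue 4050 c [0.0001 0.0938 0.0867] n [-0.004  0.796 -0.605] elev 127.2 res [0.038  0.0259 0.001 ] lo [-0.0666  0.0672  0.052 ] hi [0.0651 0.1202 0.1211]
scene wood 543 c [0.0226 0.0669 0.0801] n [ 0.147 -0.888 -0.435] elev 63.9 res [0.0709 0.0546 0.0157] lo [-0.0806 -0.0224  0.0401] hi [0.0779 0.0995 0.2395]
top blue 225 c [0.0197 0.1235 0.1215] n [-0.002  0.62  -0.785] elev 141.7 res [0.0321 0.0021 0.0012] lo [-0.0644  0.119   0.1161] hi [0.0656 0.1269 0.125 ]
top wood 187 c [0.0025 0.107  0.1344] n [-0.092  0.682  0.726] elev 43.2 res [0.0679 0.0465 0.0048] lo [-0.0788 -0.0048  0.1045] hi [0.0763 0.135  0.2392]
now tray [-0.0009 -0.0114  0.2232] F tray [ 1.19 -0.49 -0.74] t 9.3 open -0.0002
[-16.7, 0.7, -111.4, -0.001, -0.001, 0.001, 0]
[-16.6, 0.6, -211.4, -0.001, -0.001, 0.001, 0]
[133.4, 0.7, -211.3, -0.001, -0.001, 0.001, 0]
[133.3, 0.7, -176.3, -0.001, -0.001, 0.001, 0]
```

View pics/s5.png

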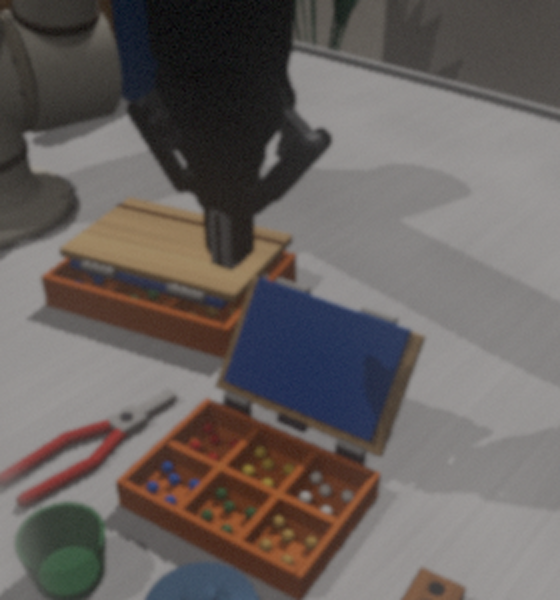

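The flap lies flush on the leaf (blue panel centred at (315,355) in the crop, leaf still at 127°). Now I go over and behind the leaf.

Call:
{"name": "apply_moves", "arguments": {
  "rows": [
    [[-10, 0, -30, 0, 0, 0, 0], [-17, 0, -75, 0, 0, 0, 0], [-17, 0, -120, 0, 0, 0, 0], [-17, 0, -165, 0, 0, 0, 0], [-17, 0, -205, 0, 0, 0, 0], [10, 0, -211, 0, 0, 0, 0], [50, 0, -211, 0, 0, 0, 0], [90, 0, -211, 0, 0, 0, 0], [123, 0, -211, 0, 0, 0, 0], [123, 0, -205, 0, 0, 0, 0], [123, 0, -195, 0, 0, 0, 0], [123, 0, -185, 0, 0, 0, 0], [123, 0, -176, 0, 0, 0, 0], [123, 0, -176, 0, 0, 0, 0]]
  ]
}}

```text
time: 10.7
ee_pos: [0.5938, 0.0115, 0.1018]
tcp_rot: [107.1, 89.9, 24.7]
wrist_force: [-1.3, 1.4, 0.4]
opening: 0.0
```

```bash
cat >> h.py <<'E'
def covT(phi,rho=.08,pen=0.0,x=0,hw=.011):
    f=np.deg2rad(phi); r=.105 if phi>90 else rho
    y=H[0]-r*np.cos(f)+(.008-pen)*np.sin(f)+hw*np.clip(phi/30,0,1)
    z=H[1]+rho*np.sin(f)+(.008-pen)*np.cos(f)
    return (x,y,z,0)
E
python3 - <<'E'
from h import *
rows([covT(p) for p in range(127,58,-4)])
E
```

```text
now tray [-0.      0.163   0.1018] F tray [-1.13  1.58  0.41] t 10.7 open 0.0
[6.7, 0.1, 18.5, -0.003, -0.0, -0.001, 0]
[3.1, 0.1, 24.2, -0.003, -0.0, -0.001, 0]
[-0.3, 0.1, 30.1, -0.003, -0.0, -0.001, 0]
[-3.3, 0.2, 36.4, -0.003, -0.0, -0.001, 0]
[-6.0, 0.2, 42.9, -0.003, -0.0, -0.001, 0]
[-8.4, 0.2, 49.7, -0.003, -0.0, -0.001, 0]
[-10.4, 0.2, 56.6, -0.003, -0.0, -0.001, 0]
[-12.0, 0.3, 63.7, -0.003, -0.0, -0.001, 0]
[-13.2, 0.3, 70.9, -0.003, -0.0, -0.001, 0]
[-14.1, 0.3, 78.2, -0.003, -0.0, -0.001, 0]
[-14.5, 0.3, 84.2, -0.003, -0.0, -0.001, 0]
[-14.6, 0.3, 89.8, -0.003, -0.0, -0.001, 0]
[-14.3, 0.4, 95.5, -0.003, -0.0, -0.001, 0]
[-13.6, 0.4, 101.0, -0.003, -0.0, -0.001, 0]
[-12.5, 0.4, 106.5, -0.003, -0.0, -0.001, 0]
[-11.0, 0.4, 111.9, -0.003, -0.0, -0.001, 0]
[-9.2, 0.4, 117.2, -0.003, -0.0, -0.001, 0]
[-6.9, 0.4, 122.4, -0.003, -0.0, -0.001, 0]
```

Call:
{"name": "apply_moves", "arguments": {
  "rows": [
    [[4, 0, 6, 0, 0, 0, 0], [4, 0, 12, 0, 0, 0, 0], [3, 0, 17, 0, 0, 0, 0], [3, 0, 21, 0, 0, 0, 0], [2, 0, 25, 0, 0, 0, 0], [0, 0, 30, 0, 0, 0, 0], [-3, 0, 35, 0, 0, 0, 0], [-5, 0, 40, 0, 0, 0, 0], [-7, 0, 45, 0, 0, 0, 0], [-8.5, 0, 50, 0, 0, 0, 0]]
  ]
}}

```text
time: 11.7
ee_pos: [0.6009, -0.0371, 0.1114]
tcp_rot: [123.3, 89.8, 41.0]
wrist_force: [0.4, 5.9, 4.3]
opening: -0.0
```

```bash
python3 - <<'E'
from h import *
p=planes(("scene","top")); save(p,"s6",(140,20,420,320),2)
rows([covT(p) for p in range(107,36,-4)])
E
```

```text
scene blue 4015 c [0.003  0.0749 0.0957] n [ 0.004 -0.958  0.287] elev 106.7 res [0.0382 0.0259 0.0009] lo [-0.0655  0.0616  0.0526] hi [0.0652 0.088  0.1371]
scene wood 578 c [0.0241 0.084  0.0995] n [-0.01   0.965 -0.262] elev 105.2 res [0.066  0.0386 0.0013] lo [-0.0818  0.0663  0.0403] hi [0.0778 0.1032 0.1796]
top blue 0
top wood 0
now tray [0.0003 0.1132 0.1113] F tray [0.46 3.48 1.76] t 11.8 open 0.0002
[1.1, -0.3, -0.1, -0.003, -0.001, -0.003, 0]
[-0.9, -0.3, 6.8, -0.003, -0.001, -0.003, 0]
[-2.5, -0.3, 13.9, -0.003, -0.001, -0.003, 0]
[-3.8, -0.2, 21.1, -0.003, -0.001, -0.003, 0]
[-4.6, -0.2, 28.4, -0.003, -0.001, -0.003, 0]
[-5.1, -0.2, 34.4, -0.003, -0.001, -0.003, 0]
[-5.2, -0.2, 40.0, -0.003, -0.001, -0.003, 0]
[-4.8, -0.2, 45.6, -0.003, -0.001, -0.003, 0]
[-4.1, -0.1, 51.2, -0.003, -0.001, -0.003, 0]
[-3.0, -0.1, 56.7, -0.003, -0.001, -0.003, 0]
[-1.6, -0.1, 62.1, -0.003, -0.001, -0.003, 0]
[0.3, -0.1, 67.4, -0.003, -0.001, -0.003, 0]
[2.5, -0.1, 72.6, -0.003, -0.001, -0.003, 0]
[5.1, -0.1, 77.6, -0.003, -0.001, -0.003, 0]
[8.0, -0.1, 82.4, -0.003, -0.001, -0.003, 0]
[11.2, -0.1, 87.0, -0.003, -0.001, -0.003, 0]
[14.7, -0.1, 91.3, -0.003, -0.001, -0.003, 0]
[18.6, -0.1, 95.4, -0.003, -0.001, -0.003, 0]
```

View pics/s6.png

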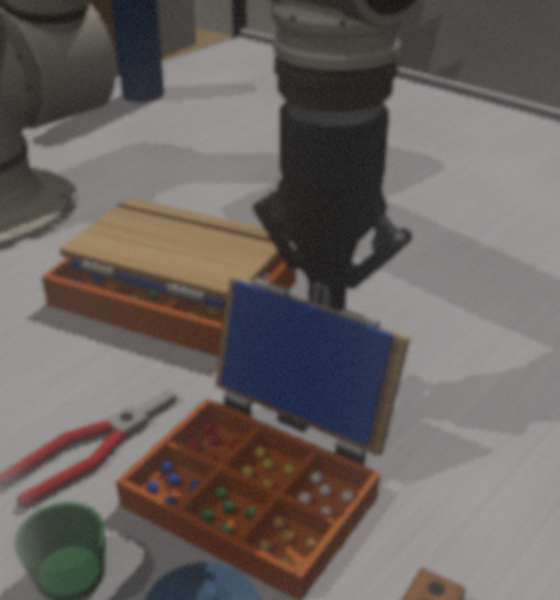

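The pair is at 106.7°, as modelled, and the flap is still flush on the leaf. I'll keep swinging.

Call:
{"name": "apply_moves", "arguments": {
  "rows": [
    [[-1, 0, 6, 0, 0, 0, 0], [-2, 0, 12, 0, 0, 0, 0], [-3.5, 0, 18, 0, 0, 0, 0], [-4, 0, 23, 0, 0, 0, 0], [-4.5, 0, 28.5, 0, 0, 0, 0], [-5, 0, 34.5, 0, 0, 0, 0], [-5, 0, 40, 0, 0, 0, 0], [-5, 0, 45.5, 0, 0, 0, 0], [-4, 0, 51, 0, 0, 0, 0], [-3, 0, 56.5, 0, 0, 0, 0], [-1.5, 0, 62, 0, 0, 0, 0], [0.5, 0, 67.5, 0, 0, 0, 0], [2.5, 0, 72.5, 0, 0, 0, 0], [5, 0, 77.5, 0, 0, 0, 0], [8, 0, 82.5, 0, 0, 0, 0]]
  ]
}}

```text
time: 13.3
ee_pos: [0.6118, -0.1199, 0.1029]
tcp_rot: [114.8, 89.8, 32.4]
wrist_force: [0.2, 4.5, 0.6]
opening: 0.0004
```

```bash
python3 - <<'E'
from h import *
p=planes(("scene","top")); save(p,"s7",(140,20,420,320),2)
rows([covT(p) for p in range(48,-2,-3)])
E
```

```text
scene blue 216 c [ 0.0105 -0.0041  0.1134] n [-0.003  0.738 -0.674] elev 132.4 res [0.036  0.0016 0.0008] lo [-0.0667 -0.0064  0.1105] hi [ 0.0673 -0.0015  0.1158]
scene wood 702 c [-0.0079  0.0117  0.1606] n [ 0.028  0.988 -0.15 ] elev 98.6 res [0.0467 0.0276 0.0022] lo [-0.0721  0.0014  0.1151] hi [0.0768 0.0207 0.2163]
top blue 0
top wood 0
now tray [-0.0002  0.0298  0.1026] F tray [ 0.18  0.06 -0.2 ] t 13.4 open -0.0002
[1.8, 0.2, 2.4, -0.004, -0.0, -0.002, 0]
[4.4, 0.2, 5.7, -0.004, -0.0, -0.002, 0]
[7.2, 0.2, 8.9, -0.004, -0.0, -0.002, 0]
[10.1, 0.2, 11.9, -0.004, -0.0, -0.002, 0]
[13.1, 0.2, 14.8, -0.004, -0.0, -0.002, 0]
[16.3, 0.2, 17.6, -0.004, -0.0, -0.002, 0]
[19.7, 0.2, 20.1, -0.004, -0.0, -0.002, 0]
[23.2, 0.2, 23.6, -0.004, -0.0, -0.002, 0]
[26.8, 0.2, 26.9, -0.004, -0.0, -0.002, 0]
[30.5, 0.2, 29.9, -0.004, -0.0, -0.002, 0]
[34.3, 0.2, 32.8, -0.004, -0.0, -0.002, 0]
[38.2, 0.2, 35.5, -0.004, -0.0, -0.002, 0]
[42.2, 0.2, 38.0, -0.004, -0.0, -0.002, 0]
[46.2, 0.2, 40.3, -0.004, -0.0, -0.002, 0]
[50.3, 0.2, 42.4, -0.004, -0.0, -0.002, 0]
[54.4, 0.2, 44.2, -0.004, -0.0, -0.002, 0]
[58.6, 0.2, 45.8, -0.004, -0.0, -0.002, 0]
```

View pics/s7.png

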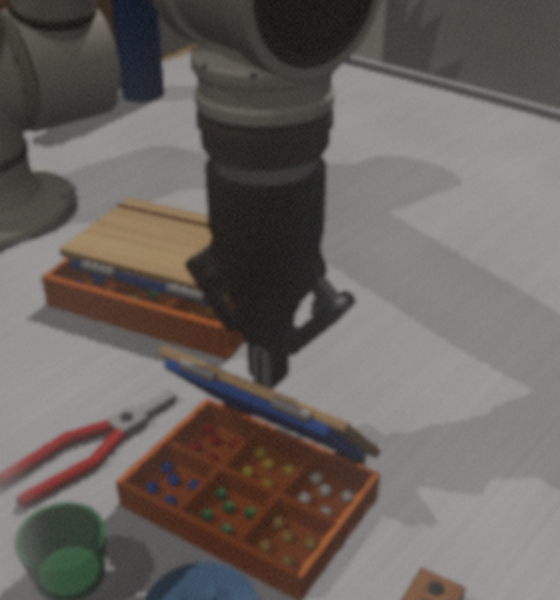

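Call:
{"name": "apply_moves", "arguments": {
  "rows": [
    [[2, 0, 2.5, 0, 0, 0, 0], [4.5, 0, 5.5, 0, 0, 0, 0], [7, 0, 9, 0, 0, 0, 0], [10, 0, 12, 0, 0, 0, 0], [13, 0, 15, 0, 0, 0, 0], [16.5, 0, 17.5, 0, 0, 0, 0], [19.5, 0, 20, 0, 0, 0, 0], [23, 0, 23.5, 0, 0, 0, 0], [27, 0, 27, 0, 0, 0, 0], [30.5, 0, 30, 0, 0, 0, 0], [34, 0, 33, 0, 0, 0, 0], [38, 0, 35.5, 0, 0, 0, 0], [42, 0, 38, 0, 0, 0, 0], [46, 0, 40, 0, 0, 0, 0], [48, 0, 41, 0, 0, 0, 0], [48, 0, 41, 0, 0, 0, 0]]
  ]
}}

```text
time: 15.0
ee_pos: [0.6172, -0.1614, 0.0542]
tcp_rot: [93.7, 89.9, 11.2]
wrist_force: [-0.1, 0.3, 0.3]
opening: 0.0001
```

```bash
python3 - <<'E'
from h import *
p=planes(("scene",)); save(p,"s8",(140,20,420,320),2)
rows([covT(p) for p in (6,4,2,0,-1)])
E
```

```text
scene blue 1
scene wood 2403 c [ 0.0062 -0.0206  0.1098] n [ 0.206 -0.95  -0.236] elev 76.1 res [0.0591 0.0345 0.0061] lo [-0.0755 -0.05    0.0489] hi [0.0769 0.0153 0.2268]
now tray [-0.0004 -0.0115  0.0543] F tray [0.4  0.9  0.19] t 15.05 open -0.0001
[2.0, 0.4, 1.0, -0.004, 0.0, -0.002, 0]
[4.8, 0.4, 2.3, -0.004, 0.0, -0.002, 0]
[7.5, 0.4, 3.4, -0.004, 0.0, -0.002, 0]
[10.3, 0.4, 4.5, -0.004, 0.0, -0.002, 0]
[11.7, 0.4, 4.6, -0.004, 0.0, -0.002, 0]
```

View pics/s8.png

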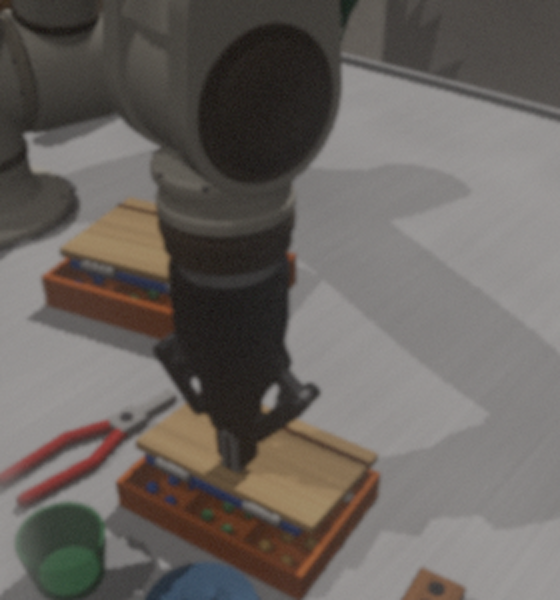

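Call:
{"name": "apply_moves", "arguments": {
  "rows": [
    [[1, 0, 0.5, 0, 0, 0, 0], [2, 0, 1, 0, 0, 0, 0], [3, 0, 1.5, 0, 0, 0, 0], [4, 0, 2, 0, 0, 0, 0], [5, 0, 2.5, 0, 0, 0, 0], [6, 0, 3, 0, 0, 0, 0], [7, 0, 3.2, 0, 0, 0, 0], [8, 0, 3.5, 0, 0, 0, 0], [8.5, 0, 3.5, 0, 0, 0, 0]]
  ]
}}

```text
time: 15.95
ee_pos: [0.6177, -0.165, 0.0457]
tcp_rot: [84.5, 89.9, 2.1]
wrist_force: [0.2, 1.1, 2.6]
opening: 0.0004
```

Call:
{"name": "apply_moves", "arguments": {
  "rows": [
    [[0.4, 0, 0, 0, 0, 0, 0], [0.8, 0, 0, 0, 0, 0, 0], [1.2, 0, 0, 0, 0, 0, 0]]
  ]
}}

```text
time: 16.25
ee_pos: [0.6177, -0.1651, 0.0445]
tcp_rot: [79.2, 89.9, -3.2]
wrist_force: [-0.5, 2.2, 2.9]
opening: 0.0001
```

Call:
{"name": "apply_moves", "arguments": {
  "rows": [
    [[0.3, 0, 0, 0, 0, 0, 0], [0.6, 0, 0, 0, 0, 0, 0]]
  ]
}}

```text
time: 16.45
ee_pos: [0.6178, -0.1652, 0.0441]
tcp_rot: [75.9, 89.9, -6.5]
wrist_force: [-1.2, 1.4, 5.6]
opening: 0.0004
```

Call:
{"name": "apply_moves", "arguments": {
  "rows": [
    [[0.3, 0, 0, 0, 0, 0, 0], [0.6, 0, 0, 0, 0, 0, 0]]
  ]
}}

```text
time: 16.65
ee_pos: [0.6178, -0.1652, 0.044]
tcp_rot: [75.7, 89.8, -6.7]
wrist_force: [-2.4, 1.6, 8.0]
opening: -0.0002
```

Contact force rose to 8 N with the tip holding at z = 44.0 mm, which is the shut height, so the cover is on its stop. I'll retreat.

Call:
{"name": "apply_moves", "arguments": {
  "rows": [
    [[-5, 0, 0, 0, 0, 0, 0], [-25, 0, 0, 0, 0, 0, 0], [-65, 0, 0, 0, 0, 0, 0], [-105, 0, 0, 0, 0, 0, 0], [-140, 0, 0, 0, 0, 0, 0], [-160, 0, -40, 0, 0, 0, 0], [-160, 0, -85, 0, 0, 0, 0], [-160, 0, -130, 0, 0, 0, 0], [-160, 0, -175, 0, 0, 0, 0], [-160, 0, -220, 0, 0, 0, 0], [-160, 0, -260, 0, 0, 0, 0], [-160, 0, -300, 0, 0, 0, 0], [-160, 0, -300, 0, 0, 0, 0]]
  ]
}}

```text
time: 17.95
ee_pos: [0.577, 0.1362, 0.2036]
tcp_rot: [86.2, 89.9, 4.1]
wrist_force: [-0.4, -0.1, 0.2]
opening: 0.0
```

```bash
python3 - <<'E'
from h import *
for n in ("scene","top"):
    p=cams.camera(n); save(p,"f_"+n,(140,80,380,320) if n=="scene" else (180,60,420,280),2.4)
    T=totray(cloud(p)); m=(abs(T[...,0])<.07)&(T[...,1]>-.035)&(T[...,1]<.055)&(T[...,2]>.035)&(T[...,2]<.055)
    P=T[m]; c,V,S=fit(P); q=V[2]*np.sign(V[2][2]); print(n,len(P),c.round(4),q.round(4),"tilt deg",np.rad2deg(np.arctan2(q[1],q[2])).round(2),S.round(4))
    for l in ["dish","jar","gauge","pliers","flap"]:
        print(l,[(np.round(f["at"],3).tolist(),round(f["confidence"],2)) for f in cams.find_in(l,p)])
rows([])
E
```

```text
scene 3739 [0.0033 0.0077 0.0438] [-3.0e-04 -4.3e-03  1.0e+00] tilt deg -0.25 [0.0403 0.0258 0.0007]
dish [([0.558, -0.287, 0.029], 0.89)]
jar [([0.709, -0.289, 0.074], 0.91), ([0.625, -0.189, 0.038], 0.27), ([0.791, -0.179, 0.022], 0.26)]
gauge [([0.791, -0.18, 0.018], 0.77)]
pliers [([0.481, -0.2, 0.014], 0.74), ([0.624, -0.146, 0.048], 0.34)]
flap [([0.368, -0.026, 0.048], 0.8), ([0.63, -0.186, 0.031], 0.74)]
top 3695 [-0.0007  0.0102  0.0435] [-1.0e-04 -1.4e-03  1.0e+00] tilt deg -0.08 [0.0404 0.026  0.0012]
dish [([0.567, -0.295, 0.02], 0.83)]
jar [([0.689, -0.27, 0.072], 0.59)]
gauge [([0.782, -0.166, 0.017], 0.63)]
pliers [([0.476, -0.193, 0.007], 0.77), ([0.592, -0.192, 0.04], 0.68)]
flap [([0.356, -0.026, 0.052], 0.61), ([0.607, -0.14, 0.044], 0.58)]
now tray [0.0006 0.2844 0.2038] F tray [-0.4   0.62 -0.68] t 18.55 open 0.0003
```

View pics/f_scene.png

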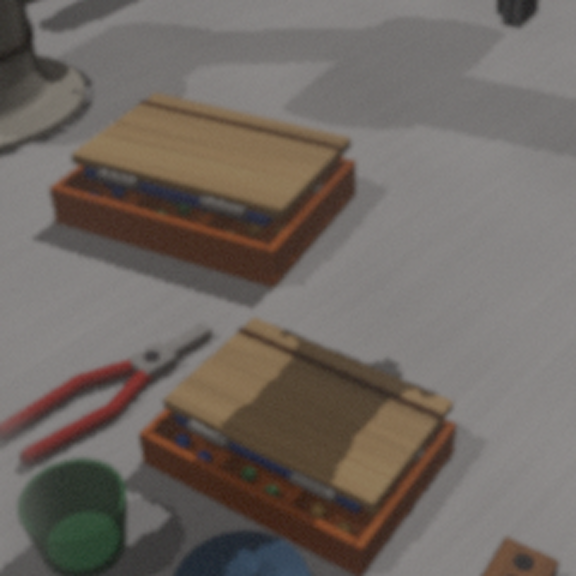

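View pics/f_top.png

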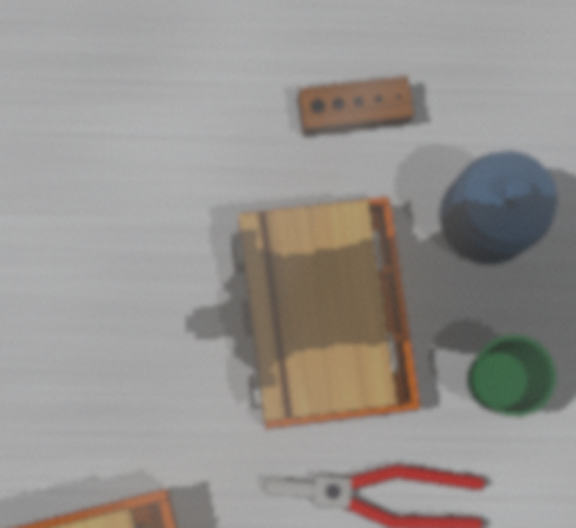

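Both views show the cover level at 43.5 to 43.8 mm with under 0.3° of tilt. Dish (72,510), jar (270,560), gauge (525,565) and pliers (110,390) in the scene crop have not moved, and the robot is clear.

```bash
python3 - <<'E'
from h import *
print(bot.job_done())
E
```

```text
the job is handed in; nothing more can be done
None
```

The tray is closed and the job is handed in, at about 18.6 s of the 72 s allowed. I used closed fingertips for everything and never gripped anything.

- **Folding the flap:** I pressed it down onto the inner face of the leaf, with about 6.7 N at the end. The leaf stayed open at 127° throughout. After I backed off, the flap measured 127.2° with its face about 8 mm above the leaf plane, so it was flush.
- **Closing the cover:** I swung the pair over from behind and pressed it onto its stop with about 8 N. The tip held at 44.0 mm, which is the shut height.
- **Last checks:** The cover top was level, at 43.5 to 43.8 mm with no more than 0.25° of tilt in both cameras. The arm was clear and touching nothing.
- **Bystanders:** Dish, gauge and pliers were found within about 5 mm of where they started in both views. The jar agreed to about 3 mm in the scene view. In the top view there was no usable starting value for it, and the final reading was about 2 cm off the scene one. The pictures show it unmoved.
- **Not checked:** I could not see the flap's free edge once the cover was shut, so its flushness at the end rests on the check before closing and on no gap showing.

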